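# Count along the spice rack and shelve the tin in the third gap

### The arm

A 7-joint arm with a two-finger parallel gripper is mounted at the origin on the work surface. World frame = base frame: x ahead of the robot, y to its left, z up, the work surface at z = 0. Lengths are in mm, angles in rad, forces in N, time in s.
With the tool pointing down it reaches from about 350 to 900 mm from the base axis. Payload 8.1 kg.
Tool frame: the origin (TCP) lies at the very end of the fingers, on their centre line; the grasp point (between the pads) lies 19 mm behind it (ctrl.tcp_to_grasp is the distance from the TCP to the grasp point, in mm); z points along the fingers, y is the line along which they close (so a half turn about z gives the same grasp; the last joint's range is limited). The gripper opens to 85 mm and grips with 20 to 120 N. Pads are 22 mm wide; open, the fingers measure 114 mm over their backs; the gripper's body (76 mm by 85 mm) begins 54 mm behind the grasp point. The pads swing forward as they close: fully open they stand 13 mm farther back than shut.
Start: joints at [-1.254, 0.434, 0.025, 1.573, -0.012, 1.134, -0.075], TCP at [254.764, 570.733, 231.323] pointing down, gripper open.
Joint ranges: [-2.62, 2.62], [-0.44, 2.09], [-1.27, 1.32], [0.08, 2.57], [-1.32, 4.46], [0.12, 2], [-2.74, 2.74]. Speed limits (rad/s): [2.22, 2.22, 3.01, 3.01, 3.14, 3.14, 3.14].

### API

Orientations are given as a unit quaternion [x, y, z, w].
In Python, from station import ctrl gives the robot as it stands. The module is installed in compiled form; this text tells all that it offers.
- The arm moves only by the tool servo_tool, never from a script. Its argument "motion" is text: rows parted by semicolons, each of 6 numbers parted by spaces: the shift along the tool's x, y, z in mm, then the turn, a rotation vector about the tool's x, y, z in rad. A call has 1 to 12 rows; each row is the pose to reach, as a shift and turn from the pose commanded when the call began, along the tool's axes at that moment; what a row does not reach only later rows make up. A row lasts 1/10 s, in which the tool goes at most 50 mm and 8.59 degrees, less where a joint would pass 70% of its speed; a pose out of reach is approached as far as the arm can. A call with a gripper value outside its range is refused whole. "fingers" is the opening, from -1 (shut) to 1 (fully open), so that 0 is half open, set as the call begins (left out, the last holds). The fingers move at their own pace and stop on an object; "squeeze" is the grip in N (left out, the last holds). Time passes only in rows, so rows that repeat a pose let the fingers close. It gives the time, the measured TCP pose, the force, the opening and the grip force at its end, in the units of the state.
- ctrl.observe(): the state, without advancing time (a new reading comes with each control period).
- ctrl.grab_frame(name): name is "scene" or "top" or "wrist"; returns a dict with "pixels" (400x640x3 uint8, red, green, blue), "range_z" (400x640 float32, mm along the optical axis (not along the pixel's ray), 0 where there is no reading), "camera_matrix" (3x3 intrinsics, pixels), "dist" ([k1, k2, p1, p2, k3] as OpenCV has them; the pictures are not rectified), "position" and "attitude" of the camera in the world. Camera axes: x right, y up, looking along -z (the intrinsics and any distortion apply to the point x, -y, -z); pixel columns grow to the right and rows downward; lengths in mm; the calibration is good to about 2 mm. A picture is of the moment at which its call begins.
- ctrl.sign_off(): hands the job in; it is judged then, once.
The state is a dict: "t": time; "joints": joint angles; "joint_vel": joint speeds; "tau": joint torques, N m; "position": TCP position; "orientation": TCP orientation; "ft_force": force on the tool from outside, world axes, zero at the start; "ft_torque": the same for the moment, N m; "gripper_width": finger opening in mm; "grasp_force": force on a finger pad.
Only numpy, scipy, OpenCV 4.12 (cv2) and the standard library are available. Lean on these libraries where they do the work, as an engineer would, in place of code of your own. Each camera call takes 0.05 s, during which the arm holds its last target. There are 200 camera calls.

### The job

Starting at the red-capped end of the spice rack, run a shut fingertip along the sprung white rail, pressing it lightly all the way, and count the gaps below: first, second, third; stop there and leave the rail beyond the third gap alone. Then, only pushing with the fingers and never lifting or tipping it, slide the orange-lidded tin over the table into that third gap until it is fully home against the back plate. Leave all the other things where they are.

Things in the scene. Friction and masses are not known exactly. Their poses are not given: they have to be found in the camera images.
- rack: fixed rack: 7 upright green dividers (6 thick in y, 70 long in x, 45 high), 60 apart, make 6 gaps, each 54 clear, centred at y = -150, -90, -30, 30, 90, 150. No floor: things slide on the table. Gaps open to its -x (robot) side. Origin: on the table, middle of the rack; divider front ends at x = -35, face of the steel back plate (58 high) at x = +35. Yaw within 0.2 rad
- rail: white bar, black bands over the 5 inner dividers, 22 wide (x), 352 long (y), 12 thick, above the back of the gaps. Origin: centre of its top face, at (27, 0, 78) in the rack's frame, z up. On soft springs: starts to sink at about 2 N, down by its full travel of 8 at about 5 N, rises when released
- red_cap: fixed red stud, 26 across, 22 high, at one end of the rail (which end varies): (27, +192) or (27, -192) in the rack's frame, axes as the rack's. Origin: centre of its foot, 60 above the table; its top is 4 above the rail. Gap one is next to it; centres of gaps one, two, three lie 42, 102, 162 from it along the rack's y
- grey_cap: the same stud in grey at the other end of the rail
- tin: tin to shelve: steel, orange lid, 70 (x) by 40 (y) by 55 high, 150 to 300 g, origin at centre of underside. Stands before the rack's open side, its x along the rack's within 0.3 rad, up to 110 either side of the rack's middle. Fully home: far face on the back plate, near face flush with the divider ends, origin at x = 0 in the rack's frame
- blue_tin: tin of the same size with a blue lid, already standing in a gap that is neither the third from the red end nor the third from the grey end; a bystander, leave it alone
- yellow_tin: tin of the same size with a yellow lid, already standing in a gap that is neither the third from the red end nor the third from the grey end; a bystander, leave it alone
- black_tin: tin of the same size with a black lid, already standing in a gap that is neither the third from the red end nor the third from the grey end; a bystander, leave it alone
- sauce_bottle: amber bottle, 60 across, 170 high, left of the rack, origin at its foot; a bystander, leave it alone
- can: steel food can, 74 across, 75 high, right of the rack, origin at its foot; a bystander, leave it alone
- bowl: small steel bowl, 110 across, 50 high, left of the rack, origin at its foot; a bystander, leave it alone
- shaker: steel shaker, 60 across, 92 high, right of the rack, origin at its foot; a bystander, leave it alone

How it is judged (in metres and radians):
On the way, in this order (a step that is already met when the one before it is completed fails the run):
1. a fingertip presses the rail over the first gap from the red end (contact force between the fingers and rail above 0.4 N and (y of the grasp point in the frame of red_cap between 0.024 and 0.06 m or y of the grasp point in the frame of red_cap between -0.06 and -0.024 m)), for 0.05 s.
2. still pressing, it passes the divider between the first and second gap (contact force between the fingers and rail above 0.4 N and (y of the grasp point in the frame of red_cap between 0.062 and 0.082 m or y of the grasp point in the frame of red_cap between -0.082 and -0.062 m)), for 0.05 s.
3. it presses the rail over the second gap (contact force between the fingers and rail above 0.4 N and (y of the grasp point in the frame of red_cap between 0.084 and 0.12 m or y of the grasp point in the frame of red_cap between -0.12 and -0.084 m)), for 0.05 s.
4. still pressing, it passes the divider between the second and third gap (contact force between the fingers and rail above 0.4 N and (y of the grasp point in the frame of red_cap between 0.122 and 0.142 m or y of the grasp point in the frame of red_cap between -0.142 and -0.122 m)), for 0.05 s.
5. it presses the rail over the third gap (contact force between the fingers and rail above 0.4 N and (y of the grasp point in the frame of red_cap between 0.144 and 0.18 m or y of the grasp point in the frame of red_cap between -0.18 and -0.144 m)), for 0.05 s.
6. the orange-lidded tin is fully home in the third gap (x of tin in the frame of rack between -0.006 and 0.006 m and (y of tin in the frame of red_cap between 0.151 and 0.173 m or y of tin in the frame of red_cap between -0.173 and -0.151 m) and height (world z) of tin below 0.005 m and angle between tin's own z axis and vertical below 0.1 rad), for 0.2 s.
At the end, for the whole second after the job is handed in: The tin stands upright on the table in the third gap from the red cap, within 6 mm of fully home, at rest (all of step 6 and linear speed of tin below 0.01 m/s); the robot touches nothing.
It fails at once if the tin is lifted off the table or tipped (height (world z) of tin above 0.01 m or angle between tin's own z axis and vertical above 0.25 rad).
It fails at once if the rail is pressed hard (over 22 N) (contact force between the fingers and rail above 22 N).
It fails at once if the rail is pressed beyond the third gap (contact force between the fingers and rail above 0.4 N and (y of the grasp point in the frame of red_cap between 0.207 and 0.6 m or y of the grasp point in the frame of red_cap between -0.6 and -0.207 m)).
It fails at once if another tin in the rack is moved or tipped (distance of any of blue_tin, yellow_tin, black_tin from where it was at the start of the episode above 0.015 m or angle between any of blue_tin, yellow_tin, black_tin's own z axis and vertical above 0.25 rad).
It fails at once if the bottle, can, bowl or shaker is moved or tipped (distance of any of sauce_bottle, can, bowl, shaker from where it was at the start of the episode above 0.015 m or angle between any of sauce_bottle, can, bowl, shaker's own z axis and vertical above 0.25 rad).
It also fails if it takes over 61 s, if anything falls off the work surface, if the arm or the gripper's body presses on something with over 40 N, if the wrist force passes 120 N, or if a joint passes its speed limit or range.

## Working session

There is one attempt and no reset: what is moved stays moved. The work goes in short steps, Python scripts to look and compute and a tool call to move; the robot and the scene stay as the last step left them, time stands still between calls to the robot, and variables do not carry over. Pictures are saved under pics/ and viewed, at most 10 in all, crops included, and the job is handed in when it is done.

Besides the shell and the picture viewer there is one more tool, called after ">>>" as name(argument=value, ...), one argument or row to a line, values as JSON. servo_tool: Moves the arm, as the interface text tells. Its arguments: {"type":"object","properties":{"motion":{"type":"string"},"fingers":{"type":"number"},"squeeze":{"type":"number"}},"required":["motion"]}

```bash
mkdir -p pics && cat > h.py <<'E'
import numpy as np, cv2
from scipy.spatial.transform import Rotation as R
from station import ctrl
def grab(name,fn=None):
    f=ctrl.grab_frame(name)
    if fn: cv2.imwrite('pics/'+fn,f['pixels'][:,:,::-1])
    return f
def cloud(f):
    h,w=f['range_z'].shape
    u,v=np.meshgrid(np.arange(w),np.arange(h))
    p=cv2.undistortPoints(np.stack([u,v],-1).reshape(-1,1,2).astype(np.float64),np.array(f['camera_matrix']),np.array(f['dist'])).reshape(h,w,2)
    z=f['range_z'].astype(float)
    c=np.stack([p[...,0]*z,-p[...,1]*z,-z],-1)
    a=np.array(f['attitude'])
    M=R.from_quat(a).as_matrix() if a.shape==(4,) else a
    P=c@M.T+np.array(f['position']); P[z==0]=np.nan
    return P
E
python3 - <<'E'
from h import *
s=ctrl.observe();print({k:np.round(v,3) for k,v in s.items()})
f=grab('top','top1.png');g=grab('scene')
print(f['position'],f['attitude'],f['camera_matrix'],f['dist'],g['position'])
P=cloud(f);np.savez('top.npz',P=P,I=f['pixels'])
hsv=cv2.cvtColor(f['pixels'],cv2.COLOR_RGB2HSV)
for n,lo,hi in [('red',(0,150,80),(5,255,255)),('orange',(7,150,100),(20,255,255)),('yellow',(22,130,100),(35,255,255)),('blue',(100,130,60),(125,255,255)),('green',(40,80,40),(90,255,255))]:
    m=cv2.inRange(hsv,lo,hi); k,l,st,c=cv2.connectedComponentsWithStats(m)
    for i in range(1,k):
        if st[i,4]>40: print(n,st[i],np.round(np.nanmedian(P[l==i],0),1))
E
```

```text
{'t': np.float64(0.0), 'joints': array([-1.254,  0.435,  0.025,  1.574, -0.012,  1.134, -0.075]), 'joint_vel': array([-0.   , -0.001, -0.   , -0.001, -0.001,  0.   ,  0.001]), 'tau': array([ 0.0000e+00, -6.7048e+01,  1.0250e+00, -3.1621e+01,  1.6000e-02,
        1.3000e-02,  0.0000e+00]), 'position': array([254.605, 570.252, 230.533]), 'orientation': array([ 0.208,  0.978, -0.001, -0.   ]), 'ft_force': array([-0.704, -0.678, -0.799]), 'ft_torque': array([-0.007,  0.023, -0.025]), 'grasp_force': np.float64(0.0), 'gripper_width': np.float64(85.442)}
[ 358.29065334   -6.67447742 1056.76350952] [ 0.07608642 -0.07038423 -0.66195847  0.74233948] [[367.1302194    0.         315.15361545]
 [  0.         367.1302194  202.56674505]
 [  0.           0.           1.        ]] [-0.04030604  0.          0.          0.          0.        ] [1368.32346088  625.87092189  710.65616298]
red [ 449   56   54   40 1829] [1281.8 -595.9 -340.8]
red [385 167   9   8  54] [ 675.7 -180.    81.4]
red [  44  207   88  109 7812] [340.2 623.3  37.8]
red [149 216  11  11  92] [452.1 399.5 170.6]
orange [308  87  22  21 349] [877.   39.4  75.4]
orange [338  91  22  20 350] [877.2 -50.1  75.4]
orange [328 208  14  20 114] [539.2 -39.9  55.1]
yellow [344 179  16  20 286] [620.4 -83.9  55.2]
blue [261 183  16  21 288] [580.7 147.4  55.6]
green [  77   56   78   96 1919] [773.1 624.8   7.3]
green [382 176   4  20  57] [ 644.5 -174.4   43.6]
green [340 179   4  20  60] [620.7 -56.8  43.8]
green [361 178   4  19  59] [ 632.5 -115.7   44.4]
green [298 181   4  20  42] [599.8  62.7  45.3]
green [319 181   3  19  44] [612.6   3.4  43.5]
green [256 182   4  21  53] [579.1 179.3  44.3]
green [277 183   4  19  65] [588.4 120.6  44.6]
green [125 247   7  49  62] [319.1 518.1  11.7]
green [505 312  29  20  50] [ 308.8 -570.5   38.2]
```

View pics/top1.png

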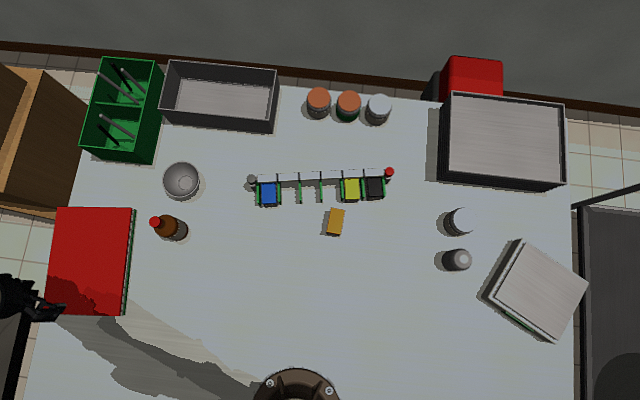

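The picture shows the red cap at the rack's right end (388,171) and the grey cap at its left end (251,180). Black and yellow tins stand in gaps one and two and blue in the far gap, so the third gap from red (about 330,185) is empty. The orange tin stands at (335,221).

```bash
cat > fit.py <<'E'
from h import *
def fit(P,I):
    hsv=cv2.cvtColor(I,cv2.COLOR_RGB2HSV)
    near=(P[...,0]>480)&(P[...,0]<760)&(abs(P[...,1])<260)
    def rect(m):
        q=P[m][:,:2].astype(np.float32); return q,cv2.minAreaRect(q)
    m=near&(P[...,2]>73)&(P[...,2]<81)&(hsv[...,1]<60)
    q,r=rect(m);c=q.mean(0);print('rail n',len(q),'mean',c,r,'z',np.median(P[m][:,2]))
    d=np.linalg.svd(q-c,full_matrices=False)[2][0]; d*=np.sign(d[1]); print('yaw svd',np.arctan2(-d[0],d[1]))
    m=near&(P[...,0]<600)&(P[...,2]>50)&(P[...,2]<60)&(hsv[...,0]>6)&(hsv[...,0]<22)&(hsv[...,1]>100)
    q,r=rect(m);print('tin n',len(q),'mean',q.mean(0),r)
    for n,lo,hi in [('red',(0,150,80),(5,255,255))]:
        m=near&(cv2.inRange(hsv,lo,hi)>0)&(P[...,2]>78);print(n,m.sum(),P[m].mean(0) if m.any() else None)
    m=near&(P[...,2]>35)&(P[...,2]<50)&(hsv[...,0]>45)&(hsv[...,0]<85)&(hsv[...,1]>90)
    k,l,st,c=cv2.connectedComponentsWithStats(m.astype(np.uint8))
    for i in range(1,k):
        if st[i,4]>15: print('div',st[i,4],P[l==i].mean(0).round(1), P[l==i][:,0].min().round(1))
if __name__=='__main__':
    d=np.load('top.npz');fit(d['P'],d['I'])
E
python3 fit.py
```

```text
rail n 953 mean [642.6541    10.252782] ((641.129150390625, 19.8775634765625), (25.06390380859375, 380.84295654296875), 9.694867134094238) z 78.0904518183678
yaw svd 0.17066114
tin n 312 mean [526.06134  -46.740105] ((524.9505615234375, -47.66517639160156), (38.741119384765625, 70.00341033935547), 85.66667938232422)
red 51 [ 675.5130551  -180.10453754   81.77481723]
div 46 [ 644.9 -174.1   43.7] 614.9
div 43 [619.1 -57.2  44.5] 593.4
div 45 [ 631.1 -115.7   44. ] 603.4
div 34 [603.2  61.8  45.9] 572.9
div 30 [612.9   3.1  44.9] 583.1
div 61 [580.6 179.   43. ] 552.5
div 50 [587.9 119.4  44.9] 562.1
```

>>> servo_tool(
  motion="-666 -479 0 0 0 -0.59;-666 -479 0 0 0 -0.59;-666 -479 0 0 0 -0.59;-666 -479 0 0 0 -0.59;-666 -479 0 0 0 -0.59;-666 -479 0 0 0 -0.59;-666 -479 0 0 0 -0.59;-666 -479 0 0 0 -0.59;-666 -479 0 0 0 -0.59;-666 -479 0 0 0 -0.59;-666 -479 0 0 0 -0.59;-666 -479 0 0 0 -0.59",
  fingers=-1,
)

```text
t: 1.3
position: [557.0, 50.9, 231.2]
orientation: [-0.085, 0.996, 0.0, -0.0]
ft_force: [1.1, 0.8, -0.1]
gripper_width: -0.1
grasp_force: 0.0
```

```bash
python3 - <<'E'
from h import *
from fit import fit
f=grab('wrist','w1.png');print(f['position'])
fit(cloud(f),f['pixels'])
E
```

```text
[483.91878895  37.46538216 373.5732613 ]
rail n 5355 mean [644.0534      6.7640166] ((644.65478515625, 9.34185791015625), (24.835790634155273, 404.03302001953125), 9.70217227935791) z 77.77953460706351
yaw svd 0.17286222
tin n 2546 mean [525.4058   -46.270683] ((543.72509765625, -48.19762420654297), (40.089481353759766, 104.52336883544922), 85.380126953125)
red 303 [ 677.16679927 -179.81494952   81.47407454]
div 368 [ 633.3 -114.8   43.1] 603.8
div 437 [623.6 -55.8  42.5] 594.4
div 311 [614.7   3.3  43.6] 584.7
div 260 [603.4  61.7  44.7] 573.9
div 344 [593.1 120.   43.6] 563.7
div 405 [584.5 178.7  43.2] 554.2
div 207 [ 647.5 -174.8   44.6] 616.0
```

View pics/w1.png

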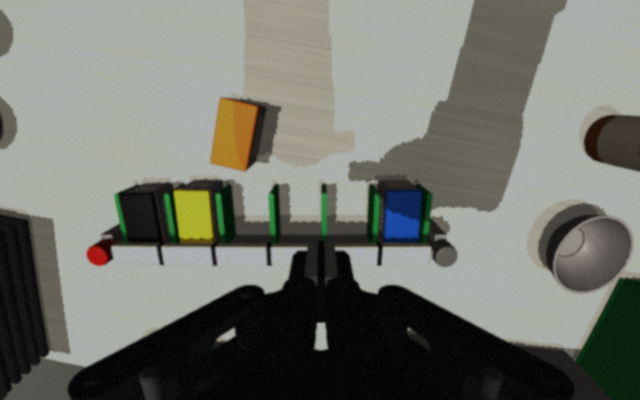

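>>> servo_tool(
  motion="-78 -206 0 0 0 0;-78 -206 0 0 0 0;-78 -206 0 0 0 0;-78 -206 0 0 0 0;-78 -206 0 0 0 0;-78 -206 50 0 0 0;-78 -206 95 0 0 0;-78 -206 135 0 0 0;-78 -206 135 0 0 0;-78 -206 135 0 0 0;-78 -206 135 0 0 0",
)

```text
t: 2.45
position: [669.9, -137.3, 99.0]
orientation: [-0.085, 0.996, -0.0, 0.002]
ft_force: [0.7, 0.1, 1.4]
gripper_width: -0.2
grasp_force: 0.0
```

>>> servo_tool(
  motion="0 0 10 0 0 0;0 0 16 0 0 0;0 0 20 0 0 0;0 0 22 0 0 0;0 0 24 0 0 0;0 0 25 0 0 0;0 0 25 0 0 0;0 0 25 0 0 0",
)

```text
t: 3.25
position: [668.3, -137.0, 71.5]
orientation: [-0.085, 0.996, 0.0, 0.0]
ft_force: [-1.2, 0.4, 4.7]
gripper_width: -0.2
grasp_force: 2.2
```

>>> servo_tool(
  motion="0 10 -1 0 0 0;0 20 -1 0 0 0;0 30 -1 0 0 0;0 40 -1 0 0 0;0 50 -1 0 0 0;0 60 -1 0 0 0;0 70 -1 0 0 0;0 80 -1 0 0 0;0 90 -1 0 0 0;0 100 -1 0 0 0;0 110 -1 0 0 0;0 118 -1 0 0 0",
)

```text
t: 4.45
position: [648.1, -19.6, 72.3]
orientation: [-0.085, 0.996, 0.0, -0.0]
ft_force: [-0.1, -2.6, 4.2]
gripper_width: -0.2
grasp_force: 2.1
```

>>> servo_tool(
  motion="0 0 0 0 0 0;0 0 -20 0 0 0;0 0 -45 0 0 0;50 2 -45 0 0 0.1;100 5 -45 0 0 0.2;150 8 -45 0 0 0.25;184 9 -45 0 0 0.25;184 9 -45 0 0 0.25;184 9 -10 0 0 0.25;184 9 20 0 0 0.25;184 9 20 0 0 0.25",
)

```text
t: 5.55
position: [463.1, -42.7, 49.5]
orientation: [0.04, 0.999, -0.0, -0.003]
ft_force: [-0.6, 0.5, 0.4]
gripper_width: 0.1
grasp_force: 0.0
```

```bash
python3 - <<'E'
from h import *
from fit import fit
s=ctrl.observe();print(s['position'],s['orientation'],s['ft_force'])
f=grab('wrist','w2.png')
fit(cloud(f),f['pixels'])
E
```

```text
[463.13563973 -42.66574241  49.50501183] [ 3.97982638e-02  9.99203100e-01 -6.33090982e-05 -3.04288790e-03] [-0.64157901  0.48080453  0.43122741]
rail n 0 mean [nan nan] ((0.0, 0.0), (0.0, 0.0), 0.0) z nanfit.py:8: RuntimeWarning: Mean of empty slice.
  q,r=rect(m);c=q.mean(0);print('rail n',len(q),'mean',c,r,'z',np.median(P[m][:,2]))
  ret = um.true_divide(
  return _methods._mean(a, axis=axis, dtype=dtype,
  ret = ret.dtype.type(ret / rcount)
Traceback (most recent call last):
  File "fit.py", line 9, in fit
    d=np.linalg.svd(q-c,full_matrices=False)[2][0]; d*=np.sign(d[1]); print('yaw svd',np.arctan2(-d[0],d[1]))
      ~~~~~~~~~~~~~~~~~~~~~~~~~~~~~~~~~~~~~~~~~^^^
IndexError: index 0 is out of bounds for axis 0 with size 0
```

View pics/w2.png

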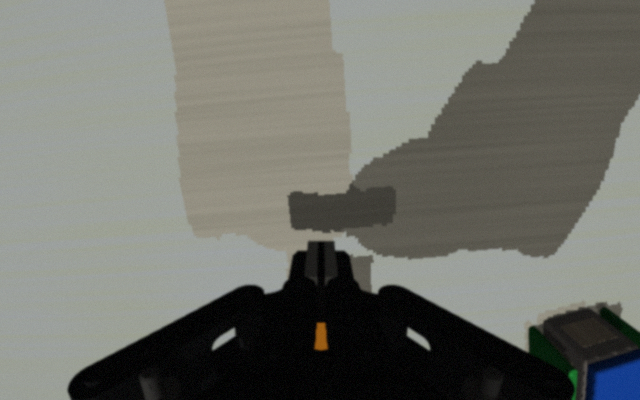

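The wrist view hides the tin behind the gripper. From the measured tin pose (about 0.25 rad askew), I'll first square it by pushing its right flank near the front.

>>> servo_tool(
  motion="0 0 -45 0 0 0;0 -30 -45 0 0 0;-25 -54 -45 0 0 -0.1;-65 -54 -45 0 0 -0.2;-100 -54 -45 0 0 -0.25;-100 -54 -45 0 0 -0.25;-100 -54 0 0 0 -0.25;-100 -54 28 0 0 -0.25;-100 -54 30 0 0 -0.25;-100 -54 30 0 0 -0.25",
)

```text
t: 6.6
position: [560.9, -104.9, 23.3]
orientation: [-0.085, 0.996, -0.0, -0.0]
ft_force: [-0.3, -0.7, 0.4]
gripper_width: -0.4
grasp_force: 0.0
```

```bash
cat > st.py <<'E'
from h import *
import sys
O=np.array([617.5,4.6]);yaw=.172
c,s=np.cos(yaw),np.sin(yaw);M=np.array([[c,s],[-s,c]])
def rack(p): return M@(np.array(p)[:2]-O)
st=ctrl.observe();print('tcp rack',rack(st['position']).round(1),'z',st['position'][2].round(1),'F',st['ft_force'].round(1),'w',st['gripper_width'].round(1))
q=st['orientation'];print('tool yaw rel',(2*np.arctan2(q[1],q[0])-np.pi-yaw).round(3))
f=grab('top');P=cloud(f);hsv=cv2.cvtColor(f['pixels'],cv2.COLOR_RGB2HSV)
m=(P[...,0]>460)&(P[...,0]<680)&(abs(P[...,1])<110)&(P[...,2]>50)&(P[...,2]<60)&(hsv[...,0]>6)&(hsv[...,0]<21)&(hsv[...,1]>100)
q=(P[m][:,:2]-O)@M.T
r=cv2.minAreaRect(q.astype(np.float32));a=r[2] if r[1][0]>r[1][1] else r[2]-90
print('tin n',m.sum(),'rect c',np.round(r[0],1),np.round(r[1],1),'yaw',np.round(np.radians(a),3),'mean',q.mean(0).round(1), 'x',np.percentile(q[:,0],[1,99]).round(1),'y',np.percentile(q[:,1],[1,99]).round(1))
if len(sys.argv)>1:
    cv2.imwrite('pics/'+sys.argv[1],cv2.resize(f['pixels'][130:280,220:420,::-1],None,fx=4,fy=4))
E
python3 st.py t2.png
```

```text
Traceback (most recent call last):
  File "st.py", line 6, in <module>
    st=ctrl.observe();print('tcp rack',rack(st['position']).round(1),'z',st['position'][2].round(1),'F',st['ft_force'].round(1),'w',st['gripper_width'].round(1))
                                                                                                                                    ^^^^^^^^^^^^^^^^^^^^^^^^^
AttributeError: 'float' object has no attribute 'round'
```

```bash
sed -i "s/st\['gripper_width'\].round(1)/round(st['gripper_width'],1)/" st.py && python3 st.py t2.png
```

```text
tcp rack [-74.5 -98.2] z 23.3 F [-0.3 -0.7  0.4] w -0.4
tool yaw rel -0.002
tin n 36 rect c [-81.1 -22.5] [11.9 46. ] yaw -0.575 mean [-76.  -26.8] x [-100.7  -64.9] y [-38.9 -16.1]
```

View pics/t2.png

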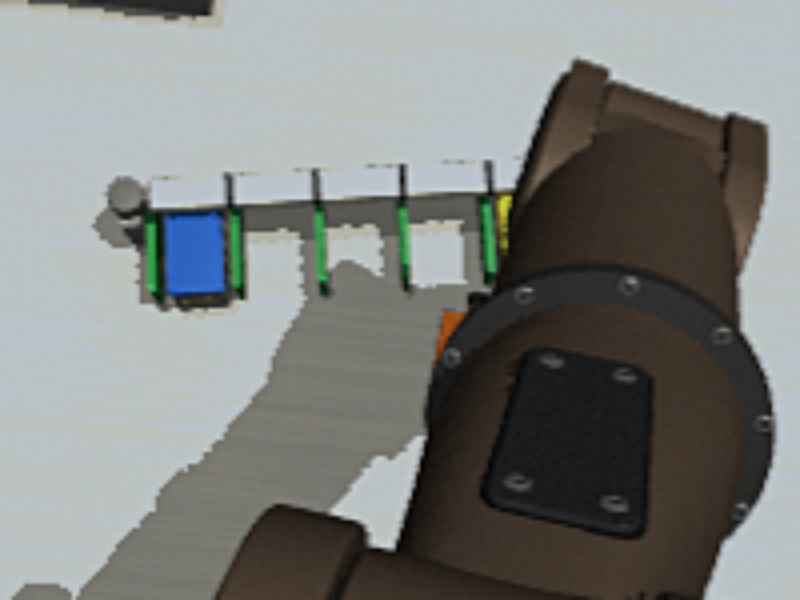

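The top view is mostly blocked by the arm, with only the tin's front left corner at (450,330). I'll find the flank by touch and check with the scene camera.

>>> servo_tool(
  motion="0 8 0 0 0 0;0 14 0 0 0 0;0 18 0 0 0 0;0 20 0 0 0 0;0 20 0 0 0 0",
)

```text
t: 7.15
position: [557.5, -84.6, 22.6]
orientation: [-0.085, 0.996, 0.0, 0.0]
ft_force: [0.4, -0.2, -0.8]
gripper_width: -0.1
grasp_force: 0.0
```

```bash
sed -i "s/f=grab('top');/f=grab(sys.argv[2] if len(sys.argv)>2 else 'top');/; s/f\['pixels'\]\[130:280,220:420,::-1\],None,fx=4,fy=4/f['pixels'][:,:,::-1],None,fx=1.25,fy=1.25/" st.py && python3 st.py s1.png scene
```

```text
tcp rack [-74.4 -77.6] z 22.6 F [ 0.4 -0.2 -0.8] w -0.1
tool yaw rel -0.001
tin n 227 rect c [-98.1 -33.1] [47. 70.] yaw -0.33 mean [-95.5 -32.9] x [-131.2  -60.5] y [-59.4  -9.3]
```

View pics/s1.png

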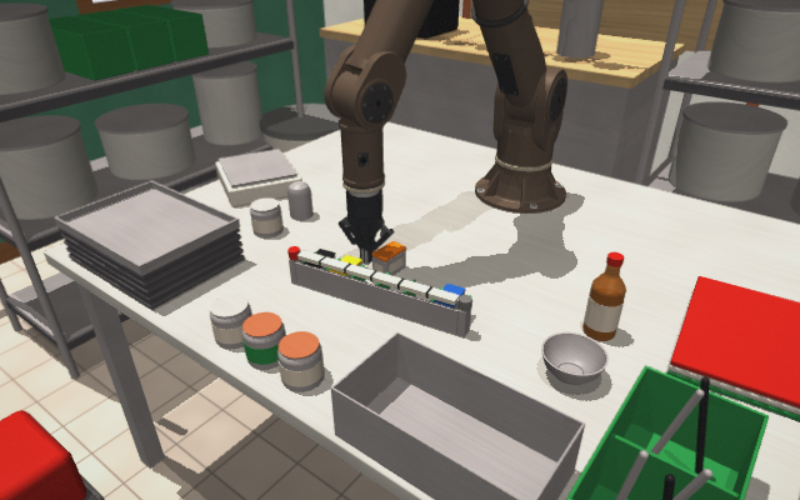

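The scene view shows the tin's lid at (389,252) and the shut fingers beside it at (367,255), with no contact yet. I'll keep pushing and measure from here.

>>> servo_tool(
  motion="0 3 0 0 0 0;0 6 0 0 0 0;0 9 0 0 0 0;0 10 0 0 0 0;0 10 0 0 0 0",
)

```text
t: 7.7
position: [555.6, -74.9, 22.2]
orientation: [-0.085, 0.996, 0.0, -0.0]
ft_force: [-0.3, 0.2, 0.3]
gripper_width: -0.3
grasp_force: 0.0
```

```bash
python3 st.py s2.png scene
```

```text
tcp rack [-74.6 -67.7] z 22.2 F [-0.3  0.2  0.3] w -0.3
tool yaw rel -0.001
tin n 234 rect c [-98.8 -29.9] [45.9 73. ] yaw -0.114 mean [-95.6 -27. ] x [-133.1  -61.4] y [-50.3  -7.1]
```

>>> servo_tool(
  motion="0 -15 0 0 0 0;0 -15 -40 0 0 0;0 -15 -75 0 0 0;45 10 -75 0 0 0;86 38 -75 0 0 0;92 38 -75 0 0 0;92 38 -30 0 0 0;92 38 1 0 0 0;92 38 3 0 0 0;92 38 3 0 0 0",
  fingers=-0.7,
)

```text
t: 8.75
position: [458.4, -54.3, 19.2]
orientation: [-0.084, 0.996, -0.0, -0.001]
ft_force: [0.1, -0.3, -0.7]
gripper_width: 13.1
grasp_force: 0.0
```

```bash
python3 st.py s3.png scene;python3 st.py t3.png top
```

```text
tcp rack [-166.8  -30.8] z 19.2 F [ 0.1 -0.3 -0.7] w 13.1
tool yaw rel -0.003
tin n 225 rect c [-99.7 -27.7] [42.7 73.4] yaw -0.134 mean [-96.9 -27. ] x [-134.3  -63.1] y [-48.7  -6.8]
tcp rack [-166.1  -30.8] z 20.0 F [0.6 0.3 1.1] w 12.5
tool yaw rel -0.003st.py:12: RuntimeWarning: Mean of empty slice.
  print('tin n',m.sum(),'rect c',np.round(r[0],1),np.round(r[1],1),'yaw',np.round(np.radians(a),3),'mean',q.mean(0).round(1), 'x',np.percentile(q[:,0],[1,99]).round(1),'y',np.percentile(q[:,1],[1,99]).round(1))
  ret = um.true_divide(
Traceback (most recent call last):
  File "st.py", line 12, in <module>
    print('tin n',m.sum(),'rect c',np.round(r[0],1),np.round(r[1],1),'yaw',np.round(np.radians(a),3),'mean',q.mean(0).round(1), 'x',np.percentile(q[:,0],[1,99]).round(1),'y',np.percentile(q[:,1],[1,99]).round(1))
                                                                                                                                    ~~~~~~~~~~~~~^^^^^^^^^^^^^^^
IndexError: index -1 is out of bounds for axis 0 with size 0
```

>>> servo_tool(
  motion="-12 0 0 0 0 0;-18 0 0 0 0 0;-23 0 0 0 0 0;-28 0 0 0 0 0;-33 0 0 0 0 0;-38 0 0 0 0 0;-42 0 0 0 0 0;-45 0 0 0 0 0;-45 0 0 0 0 0",
)

```text
t: 9.75
position: [503.6, -45.6, 19.3]
orientation: [-0.085, 0.996, 0.0, 0.0]
ft_force: [0.4, -0.3, 0.1]
gripper_width: 12.4
grasp_force: 0.0
```

```bash
python3 st.py s4.png scene; python3 -c "
import cv2;i=cv2.imread('pics/s4.png');cv2.imwrite('pics/s4c.png',cv2.resize(i[220:350,270:490],None,fx=3.6,fy=3.6))"
```

```text
tcp rack [-120.8  -30. ] z 19.3 F [ 0.4 -0.3  0.1] w 12.4
tool yaw rel -0.002
tin n 232 rect c [-75.  -23.6] [76.9 40.4] yaw 0.025 mean [-71.7 -22.9] x [-111.   -38.4] y [-43.   -4.2]
```

View pics/s4c.png

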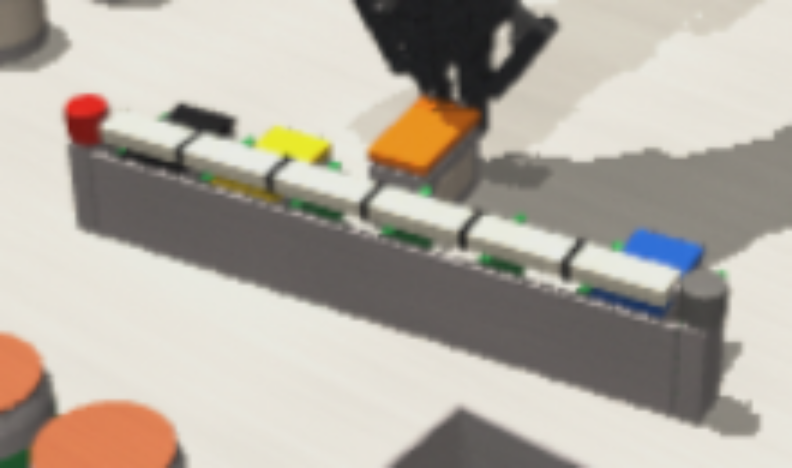

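The crop shows the tin squared in front of gap three, with its lid at (425,135), but its left edge is close to the divider. I'll nudge it a few mm towards the red end first.

>>> servo_tool(
  motion="12 0 0 0 0 0;12 0 -40 0 0 0;12 10 -75 0 0 0;-20 45 -75 0 0 0;-46 55 -75 0 0 0;-46 55 -75 0 0 0;-46 55 -30 0 0 0;-46 55 0 0 0 0;-46 55 0 0 0 0;-46 45 0 0 0 0;-46 40 0 0 0 0;-46 40 0 0 0 0",
  fingers=-1,
)

```text
t: 11.0
position: [542.6, -0.2, 21.0]
orientation: [-0.084, 0.996, -0.0, 0.001]
ft_force: [0.3, 1.1, -0.2]
gripper_width: 0.1
grasp_force: 0.3
```

```bash
python3 st.py s5.png scene
```

```text
tcp rack [-74.6   8.1] z 21.0 F [ 0.3  1.1 -0.2] w 0.1
tool yaw rel -0.004
tin n 142 rect c [-63.5 -24. ] [52.3 39.1] yaw 0.003 mean [-58.1 -24.4] x [-85.2 -38.7] y [-43.4  -5.1]
```

>>> servo_tool(
  motion="0 -3 0 0 0 0;0 -6 0 0 0 0;0 -7 0 0 0 0;0 -7 0 0 0 0",
)

```text
t: 11.45
position: [542.9, -5.4, 19.5]
orientation: [-0.085, 0.996, 0.0, 0.0]
ft_force: [1.1, 1.5, 1.2]
gripper_width: 0.2
grasp_force: 0.8
```

```bash
python3 st.py s6.png scene
```

```text
tcp rack [-75.2   2.9] z 19.5 F [1.1 1.5 1.2] w 0.2
tool yaw rel -0.002
tin n 143 rect c [-61.6 -28.8] [45.7 48.4] yaw -0.2 mean [-56.6 -29.9] x [-85.4 -37. ] y [-50.4  -9.6]
```

>>> servo_tool(
  motion="0 14 0 0 0 0;0 14 -40 0 0 0;10 14 -75 0 0 0;50 -5 -75 0 0 0;70 -33 -75 0 0 0;70 -33 -75 0 0 0;70 -33 -30 0 0 0;70 -33 0 0 0 0;70 -33 0 0 0 0",
  fingers=-0.7,
)

```text
t: 12.4
position: [476.7, -48.8, 16.4]
orientation: [-0.085, 0.996, 0.0, -0.003]
ft_force: [-0.3, 0.6, 0.6]
gripper_width: 13.0
grasp_force: 0.0
```

```bash
python3 st.py s7.png scene
```

```text
tcp rack [-147.8  -28.5] z 16.4 F [-0.3  0.6  0.6] w 13.0
tool yaw rel -0.001
tin n 224 rect c [-74.2 -28.5] [73.5 39.5] yaw 0.01 mean [-71.7 -28.4] x [-108.   -37.8] y [-48.2  -9.2]
```

>>> servo_tool(
  motion="-10 0 0 0 0 0;-19 0 0 0 0 0;-24 0 0 0 0 0;-29 0 0 0 0 0;-34 0 0 0 0 0;-39 0 0 0 0 0;-44 0 0 0 0 0;-49 0 0 0 0 0;-54 0 0 0 0 0;-59 0 0 0 0 0;-63 0 0 0 0 0;-63 0 0 0 0 0",
)

```text
t: 13.65
position: [542.4, -39.0, 19.3]
orientation: [-0.085, 0.996, -0.0, 0.001]
ft_force: [1.3, -0.4, 0.1]
gripper_width: 12.5
grasp_force: 0.0
```

```bash
python3 st.py s8.png scene
```

```text
tcp rack [-81.5 -30.1] z 19.3 F [ 1.3 -0.4  0.1] w 12.5
tool yaw rel -0.002
tin n 196 rect c [-44.4 -29.6] [69.2 42.3] yaw 0.021 mean [-41.  -28.5] x [-76.2 -12.4] y [-50.   -9.3]
```

>>> servo_tool(
  motion="-5 0 0 0 0 0;-10 0 0 0 0 0;-15 0 0 0 0 0;-20 0 0 0 0 0;-25 0 0 0 0 0;-29 0 0 0 0 0;-32 0 0 0 0 0;-34 0 0 0 0 0;-34 0 0 0 0 0",
)

```text
t: 14.6
position: [575.3, -33.3, 19.4]
orientation: [-0.085, 0.996, 0.0, 0.0]
ft_force: [0.5, -0.4, 0.6]
gripper_width: 12.4
grasp_force: 0.0
```

```bash
python3 st.py s9.png scene
```

```text
tcp rack [-48.1 -30.1] z 19.4 F [ 0.5 -0.4  0.6] w 12.4
tool yaw rel -0.002
tin n 114 rect c [ -5.2 -30.4] [41.1 78.3] yaw -0.037 mean [-12.  -29.1] x [-43.1  31.3] y [-49.6  -9.8]
```

Near home; push on gently until the force shows the back plate.

>>> servo_tool(
  motion="-1 0 0 0 0 0;-2 0 0 0 0 0;-3 0 0 0 0 0;-4 0 0 0 0 0;-5 0 0 0 0 0;-5 0 0 0 0 0",
)

```text
t: 15.25
position: [578.2, -32.9, 19.0]
orientation: [-0.085, 0.996, 0.0, -0.002]
ft_force: [-6.3, -1.0, 4.5]
gripper_width: 12.8
grasp_force: 3.4
```

>>> servo_tool(
  motion="-1 0 0 0 0 0;-2 0 0 0 0 0;-3 0 0 0 0 0;-3 0 0 0 0 0",
)

```text
t: 15.65
position: [578.1, -32.9, 18.5]
orientation: [-0.085, 0.996, 0.0, -0.004]
ft_force: [-16.3, -2.5, 9.9]
gripper_width: 12.8
grasp_force: 7.7
```

>>> servo_tool(
  motion="5 0 0 0 0 0;20 0 0 0 0 0;40 0 0 0 0 0;60 0 0 0 0 0;60 0 -60 0 0 0;100 0 -110 0 0 0;150 0 -150 0 0 0;150 0 -150 0 0 0;180 50 -150 0 0 0;180 100 -150 0 0 0;180 150 -150 0 0 0;180 150 -150 0 0 0",
)

```text
t: 16.85
position: [379.6, 90.8, 170.1]
orientation: [-0.088, 0.996, 0.001, 0.001]
ft_force: [0.7, -0.8, -0.1]
gripper_width: 12.8
grasp_force: 0.0
```

```bash
python3 st.py t10.png top; python3 -c "
import cv2;i=cv2.imread('pics/t10.png');cv2.imwrite('pics/t10c.png',cv2.resize(i[190:290,290:510],None,fx=3.6,fy=3.6))"
```

```text
tcp rack [-219.7  125.6] z 170.1 F [ 0.7 -0.8 -0.1] w 12.8
tool yaw rel 0.005
tin n 238 rect c [ -8.7 -32.3] [39.5 55. ] yaw -0.047 mean [ -7.1 -31.1] x [-35.6  18.7] y [-51.4 -12.2]
```

View pics/t10c.png

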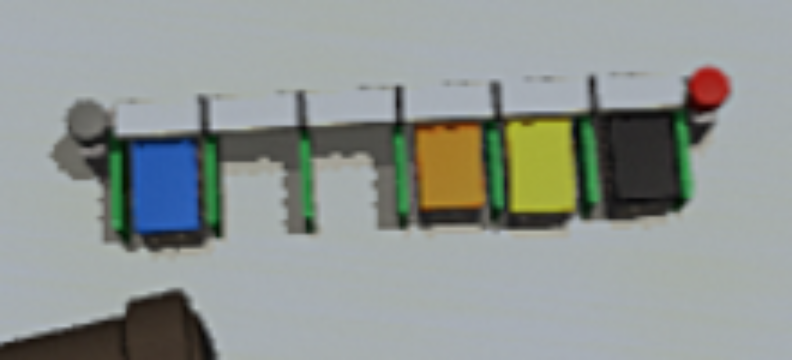

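The orange tin (450,165) stands in the third gap from red, its near edge at x = -35.6 mm in the rack's frame and level with the yellow tin. The arm is clear of the rack.

```bash
python3 -c "
from station import ctrl
print(ctrl.sign_off())"
```

```text
the job is handed in; nothing more can be done
None
```

I pressed the rail over gaps one to three from the red end, slid the orange-lidded tin into the third gap until it stopped firmly against the back plate, and handed the job in at about 17 s; no verdict came back.

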